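Set the stack-height gauge for two boxes on the packing bench

ROBOT

A 6-joint arm with a two-finger parallel gripper is mounted at the origin on the work surface. World frame = base frame: x ahead of the robot, y to its left, z up, the work surface at z = 0. Lengths are in m, angles in rad, forces in N, time in s.
With the tool pointing down it reaches from about 0.35 to 0.925 m from the base axis. Payload 6.4 kg.
Tool frame: the origin (TCP) lies at the very end of the fingers, on their centre line; the grasp point (between the pads) lies 19 mm behind it (bot.tcp_to_grasp is the distance from the TCP to the grasp point, in m); z points along the fingers, y is the line along which they close (so a half turn about z gives the same grasp; the last joint's range is limited). The gripper opens to 94 mm and grips with 3 to 60 N. Pads are 16 mm wide; open, the fingers measure 119 mm over their backs; the gripper's body (75 mm by 177 mm) begins 78 mm behind the grasp point.
Start: joints at [0.952, 0.245, 1.558, -0, 1.339, -0.174], TCP at [0.28, 0.587, 0.205] pointing down, gripper open.
Joint ranges: [-3.13, 3.13], [-1.02, 2.26], [0.13, 2.54], [-0.95, 4.09], [0.21, 2.88], [-2.74, 2.74]. Speed limits (rad/s): [2.57, 2.57, 3.14, 3.14, 3.14, 3.14].

INTERFACE

Orientations are given as a unit quaternion [w, x, y, z].
In Python, from cell import bot, eyes, spotter gives the robot as it stands. The module is installed in compiled form; this text tells all that it offers.
- The arm moves only by the tool jog_arm, never from a script. Its argument "deltas" is a list of rows, each a list of 2 entries, a list of its own where there are three numbers: the shift along the tool's x, y, z in m, then the turn about the tool's z in degrees. In form: [[[tx, ty, tz], twist], ...]. A call has exactly 5 rows; each row is the pose to reach, as a shift and turn from the pose commanded when the call began, along the tool's axes at that moment; what a row does not reach only later rows make up. A row lasts 1/8 s, in which the tool goes at most 62.5 mm and 10.7 degrees, less where a joint would pass 70% of its speed; a pose out of reach is approached as far as the arm can. A call with a gripper value outside its range is refused whole. "grip" is the closure, from 0 (fully open) to 1 (shut), set as the call begins (left out, the last holds). The fingers move at their own pace and stop on an object; the grip force is fixed at half the most. Time passes only in rows, so rows that repeat a pose let the fingers close, or fill a call up. It gives the time, the measured TCP pose, the force, the opening and the grip force at its end, in the units of the state.
- bot.sense(): the state, without advancing time (a new reading comes with each control period).
- eyes.get_image(name): name is "scene" or "side" or "wrist"; returns the picture (400x640x3 uint8, blue, green, red); there is no depth.
- eyes.camera_params(name): a dict with "fx", "fy", "cx", "cy" (pixels), "R" (3x3) and "t" (3): a world point X has camera coordinates R X + t. Camera axes: x right, y down, z forward; pixel columns grow to the right and rows downward; lengths in m; the calibration is good to about 2 mm. A picture is of the moment at which its call begins: read the wrist's pose just before it. camera_params takes no time and is no camera call; for the wrist camera it gives the pose at the moment of the call.
- bot.sign_off(): hands the job in; it is judged then, once.
Trained networks look in the newest picture that a camera, given by its name, has taken for a name from the list of things; names that differ only in an ending like _2 or _b are one class to them, and where a whole thing is asked for, a point or a joint stands for the part that bears it (a point fixed in the world has none). Each returns a list of dicts, best first, with "p" (0 to 1); they miss things now and then, are a little off and sometimes report something else, mostly with a low value. They report only what shows in the picture. A call takes as long as a camera call. They do not tell look-alikes from the thing itself.
- spotter.find_in(camera, query): "xyz" ([x, y, z] in m, in the coordinates of the camera as it stood for that picture, good to about 4 mm: the middle of the surface that is visible of it).
- spotter.trace(camera, query): "mask" (400x640 bool, what is visible of it).
- spotter.landmark_of(camera, query): "xyz" ([x, y, z] in m, in the coordinates of the camera as it stood for that picture, good to about 4 mm: a listed point, or the origin of a listed thing).
The state is a dict: "time": time; "q": joint angles; "qvel": joint speeds; "tau": joint torques, N m; "ee_pos": TCP position; "eef_rot": TCP orientation; "force": force on the tool from outside, world axes, zero at the start; "torque": the same for the moment, N m; "opening": finger opening in m; "gripper_force": force on a finger pad.
Only numpy, scipy, OpenCV 4.12 (cv2) and the standard library are available. Lean on these libraries where they do the work, as an engineer would, in place of code of your own. Each camera call takes 0.05 s, during which the arm holds its last target. There are 200 camera calls.

TASK

Stack the blue-lidded box squarely on the green-lidded box standing in the height gauge, so that the recesses in its base drop fully over the lugs of the green lid, and let go of it. Then lower the gauge's yellow stop until its rubber foot touches the blue lid, and only then swing the black clamp lever round, away from the robot, as far as it goes to lock it, leaving the foot touching. Leave every other thing on the bench where it stands.

Things in the scene. Friction and masses are not known exactly. Their poses are not given: they have to be found in the camera images.
- gauge: height gauge, fixed to the bench, facing the robot; origin at bench height under the centre of the stack; its x points from its open front to its post, z up. Blue base plate 12 mm thick, x -83 to 143, y +-52 mm, with an aluminium fence 8 mm high, 6 mm thick round the bottom box (inner 133 x 59 mm). Post 22 mm square at x = 105 mm, 310 mm tall with its 34 mm cap
- green_box: lidded box with green lid, same shape as blue_box, loose, already standing in the gauge's fence on the base plate, its x along the gauge's x; its lid face is 62 mm above the bench
- blue_box: loose grey box, blue lid, 0.18 to 0.35 kg, 130 (x) x 56 (y) x 50 mm (z, to the lid face); origin under its centre. Two lugs on the lid at x = +-42 mm: 16 x 28 mm, stepped to 13 x 25, 6 mm high. Two recesses in the base at x = +-42 mm: 20 x 32 mm, 8 mm deep. Same either way round. Seated, its origin is 50 mm above the green box's. Hold it near its front end, gripper leaning back 23 to 45 degrees
- stop (a joint): height of the yellow stop: 0 at the top, grows as it is lowered, in m; the foot is 192 mm above the bench at 0 and reaches the seated blue lid at 0.080. Friction holds it where it is left; it takes about 3 N to push it down and 9 N to lift it
- stop_foot (a point): centre of the underside of the stop's black rubber foot, 22 mm across, at x = y = 0 of the gauge. The foot hangs from a yellow arm, 24 mm wide, from 30 to 48 mm above this point, reaching from the post forward over the stack to gauge x = -28 mm; yellow carriage round the post: x 80 to 130, y +-26 mm, 15 to 65 mm above this point. The blue box goes in below the foot
- push_pad (a point): centre of the top of the red round press button, 22 mm across, 10 mm thick, at the upper end of a steel rod (14 mm thick) that rises from the yellow arm's tip forward over the front of the stack; press here to lower the stop. 102 mm above the foot, at x = -46 mm of the gauge. It overhangs the place where the blue box is held, so an upright gripper strikes it
- clamp (a joint): angle of the black clamp lever about an upright pivot on top of the yellow arm (gauge x = 50, y = 0 mm), anticlockwise from above; starts loose at 0 to 0.3 rad, locked at its end stop, 1.4 rad. At 0 the lever points 130 degrees clockwise from the gauge's x, on its -y side: pushing the knob towards the gauge's +x (2 N) locks it; it stays where it is left
- clamp_knob (a point): centre of the upright black knob at the end of the clamp lever, 16 mm across, 36 mm tall, 75 mm from the pivot; its centre is 69 mm and its top 87 mm above the stop's foot
- yellow_box: bystander: same box as blue_box but with a yellow lid
- white_box: bystander: same box as blue_box but with a white lid
- mug: bystander: white mug, 76 mm across, 90 mm tall, handle at its +y; origin under its centre
- tape_roll: bystander: brown roll of packing tape lying flat, 90 mm across, 48 mm tall; origin under its centre
- glue_bottle: bystander: orange bottle standing, 52 mm across, 130 mm tall; origin under its centre
- cutter: bystander: yellow box cutter lying flat, about 170 mm long along its x, 20 mm wide, 18 mm tall; origin under the middle of its handle
- sticker_roll: bystander: white paper roll lying flat, 64 mm across, 25 mm tall; origin under its centre
- books: bystander: pile of three thin books, 150 x 105 mm, 36 mm tall; origin under its centre
Things that resemble listed ones, but are neither listed nor needed, are in the scene too. What is shaped like the blue_box but red is not meant. Leave any red look-alike of the green_box alone.

How it is judged:
By the outcome, as a careful person would: the job done as asked, in the order asked, and still so for the second after the job is handed in, with the robot touching nothing.
It also fails if it takes over 61 s, if anything falls off the work surface, if the arm or the gripper's body presses on something with over 40 N, if the wrist force passes 120 N, or if a joint passes its speed limit or range.

## Working session

There is one attempt and no reset: what is moved stays moved. The work goes in short steps, Python scripts to look and compute and a tool call to move; the robot and the scene stay as the last step left them, time stands still between calls to the robot, and variables do not carry over. Pictures are saved under pics/ and viewed, at most 10 in all, crops included, and the job is handed in when it is done.

Besides the shell and the picture viewer there is one more tool, called after "Emit:" by a JSON object that holds its "method" and its "body", one argument or row to a line. jog_arm: Moves the arm, as the interface text tells. Its arguments: {"type":"object","properties":{"deltas":{"type":"array","items":{"type":"array"}},"grip":{"type":"number"}},"required":["deltas"]}

```bash
mkdir -p pics
cat > h.py <<'E'
import numpy as np, cv2
from cell import bot, eyes, spotter
from scipy.spatial.transform import Rotation as Ro
def w(cam,xyz):
    p=eyes.camera_params(cam); return np.array(p["R"]).T@(np.array(xyz)-np.array(p["t"]))
def px(cam,X):
    p=eyes.camera_params(cam); c=np.array(p["R"])@np.array(X)+np.array(p["t"]); return np.array([p["fx"]*c[0]/c[2]+p["cx"],p["fy"]*c[1]/c[2]+p["cy"]])
def rot(q): return Ro.from_quat([q[1],q[2],q[3],q[0]])
E
python3 - <<'E'
from h import *
ims=[]
for c in("scene","side"):
    im=eyes.get_image(c); cv2.imwrite(f"pics/{c}0.png",im)
    for q in("gauge","green_box","blue_box","stop_foot","push_pad","clamp_knob"):
        for r in spotter.landmark_of(c,q)[:3]:
            X=w(c,r["xyz"]); print(c,q,round(r["p"],2),X.round(3),px(c,X).round())
s=bot.sense(); print(s["time"],s["ee_pos"],s["eef_rot"],s["opening"])
E
```

```text
scene gauge 0.84 [ 0.575  0.196 -0.002] [383. 234.]
scene gauge 0.65 [ 0.52  -0.359 -0.003] [201. 298.]
scene green_box 0.75 [0.473 0.41  0.001] [414. 194.]
scene green_box 0.73 [0.577 0.2   0.007] [385. 232.]
scene blue_box 0.77 [ 0.518 -0.359 -0.003] [201. 297.]
scene blue_box 0.69 [ 0.325 -0.424  0.   ] [154. 258.]
scene stop_foot 0.93 [0.577 0.197 0.179] [392. 188.]
scene push_pad 0.97 [0.533 0.179 0.277] [381. 152.]
scene clamp_knob 0.65 [0.612 0.142 0.242] [387. 182.]
side gauge 0.67 [0.575 0.195 0.001] [336. 185.]
side green_box 0.8 [0.474 0.412 0.001] [305. 144.]
side green_box 0.62 [0.578 0.197 0.015] [337. 182.]
side green_box 0.6 [ 0.751 -0.15  -0.003] [407. 270.]
side blue_box 0.81 [ 0.321 -0.426 -0.   ] [257. 376.]
side blue_box 0.74 [ 0.518 -0.361  0.002] [335. 345.]
side blue_box 0.34 [ 0.552 -0.231  0.003] [342. 298.]
side stop_foot 0.78 [0.58  0.197 0.183] [340. 146.]
side push_pad 0.86 [0.535 0.178 0.281] [327. 125.]
side clamp_knob 0.7 [ 0.519 -0.36  -0.   ] [335. 345.]
side clamp_knob 0.4 [0.612 0.142 0.246] [354. 142.]
0.7 [0.27966886 0.58678777 0.20548181] [-2.10406072e-06  2.20562300e-01  9.75372888e-01  3.24768001e-05] 0.09368505246688949
```

View pics/scene0.png

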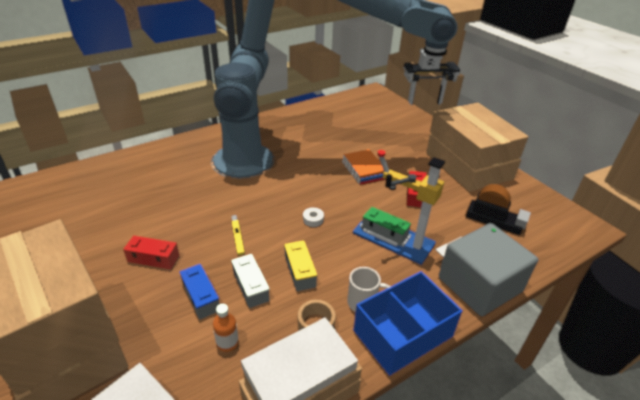

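View pics/side0.png

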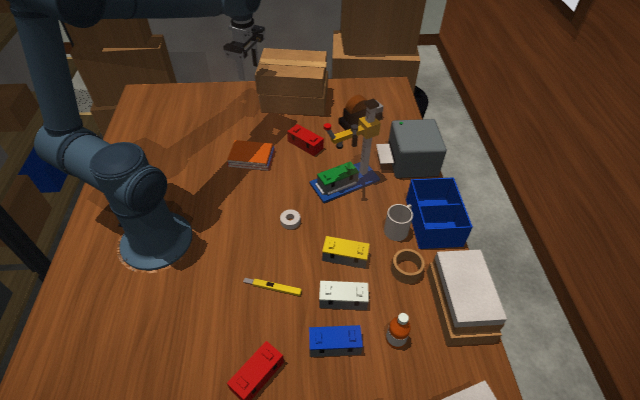

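Side picture: the blue box is at (335,340) and the red look-alike of it at (256,370). The gauge with the green box is at (340,180), and the red look-alike of the green box is at (305,138). The spotter also reports "blue_box" on the red one, at world (0.32,-0.43), so I reject that hit. Next I'll fit poses from the masks and confirm in a crop.

```bash
cat >> h.py <<'E'
from scipy.optimize import minimize
def corners(x0,x1,y0,y1,z0,z1): return np.array([[x,y,z] for x in(x0,x1) for y in(y0,y1) for z in(z0,z1)])
BOX=[corners(-.065,.065,-.028,.028,0,.05)]+[corners(s*.042-.008,s*.042+.008,-.014,.014,.05,.056) for s in(1,-1)]
def project(P,X): 
    c=X@np.array(P["R"]).T+np.array(P["t"]); return np.c_[P["fx"]*c[:,0]/c[:,2]+P["cx"],P["fy"]*c[:,1]/c[:,2]+P["cy"]]
def sil(P,v,z,S=4):
    m=np.zeros((400*S,640*S),np.uint8); R=Ro.from_euler("z",v[2]).as_matrix()
    for b in BOX:
        p=project(P,b@R.T+[v[0],v[1],z]); cv2.fillConvexPoly(m,cv2.convexHull(((p+.5)*S).round().astype(np.int32)),1)
    return m
def fit(views,v0,z,S=4):
    """views: list of (cam params, mask)"""
    T=[(P,cv2.resize(m.astype(np.float32),None,fx=S,fy=S,interpolation=cv2.INTER_LINEAR)>.5) for P,m in views]
    def f(u):
        e=0
        for P,t in T:
            s=sil(P,[v0[0]+u[0]*.01,v0[1]+u[1]*.01,v0[2]+u[2]*.1],z,S)>0; e+=1-(s&t).sum()/(s|t).sum()
        return e/len(T)
    best=min((minimize(f,[0,0,a],method="Nelder-Mead",options=dict(initial_simplex=np.array([[0,0,a],[.5,0,a],[0,.5,a],[0,0,a+1]]),xatol=.01,fatol=1e-5)) for a in(-2,0,2)),key=lambda r:r.fun)
    return np.array(v0)+best.x*[.01,.01,.1],best.fun
def pickmask(cam,q,X):
    p=px(cam,X); rs=spotter.trace(cam,q); best=None
    for r in rs:
        ys,xs=np.nonzero(r["mask"]); d=np.hypot(xs.mean()-p[0],ys.mean()-p[1])
        if best is None or d<best[0]: best=(d,r["mask"],r["p"])
    return best
E
python3 - <<'E'
from h import *
for c in("scene","side"): eyes.get_image(c)
for q,v0,z in(("blue_box",[.518,-.36,0],0),("green_box",[.577,.197,.35],.012)):
    V=[]
    for c in("scene","side"):
        b=pickmask(c,q,[v0[0],v0[1],z+.03])
        if b: print(c,b[0],b[1].sum(),b[2]); V.append((eyes.camera_params(c),b[1]))
    print(q,fit(V,v0,z))
    for v in V: print("  ",fit([v],v0,z))
for q in("yellow_box","white_box","mug","tape_roll","glue_bottle","cutter","sticker_roll","books"):
    r=spotter.landmark_of("side",q)[:1]
    if r: print(q,w("side",r[0]["xyz"]).round(3))
a=cv2.imread("pics/side0.png")
cv2.imwrite("pics/crop1.png",np.hstack([cv2.resize(a[290:400,220:430],None,fx=1.9,fy=1.9),cv2.resize(a[95:205,280:490],None,fx=1.9,fy=1.9)]))
for c in("wrist",): P=eyes.camera_params(c); print(P, bot.sense()["ee_pos"])
E
```

```text
scene 1.9207711727398324 1241 0.66
side 0.7758664732742906 1551 0.77
blue_box (array([ 0.51677563, -0.35937294, -0.03311545]), np.float64(0.048156077020839294))
   (array([ 0.51668983, -0.35951331, -0.03487604]), np.float64(0.06440453059096729))
   (array([ 0.51692496, -0.3589736 , -0.02287712]), np.float64(0.028145497912939743))
scene 0.712440226894684 1096 0.87
side 0.5499427446031839 821 0.69
green_box (array([0.57420965, 0.19971493, 0.42201498]), np.float64(0.08534884576646123))
   (array([0.57474576, 0.19720211, 0.46232488]), np.float64(0.07485808265690486))
   (array([0.57641093, 0.20230514, 0.43294511]), np.float64(0.06925699673249042))
yellow_box [ 0.57  -0.093 -0.   ]
white_box [ 0.553 -0.234  0.   ]
mug [ 0.743 -0.012  0.002]
tape_roll [ 0.749 -0.146 -0.002]
glue_bottle [ 0.676 -0.355 -0.001]
cutter [ 0.37  -0.192  0.002]
sticker_roll [0.412 0.045 0.002]
books [ 0.275  0.349 -0.002]
{'fx': 321.83341799018814, 'fy': 321.83341799018814, 'cx': 313.797961407241, 'cy': 200.50499127589669, 'R': array([[ 4.30082691e-01,  9.02789057e-01,  8.93346215e-04],
       [ 8.78377020e-01, -4.18681112e-01,  2.30564390e-01],
       [ 2.08525036e-01, -9.83770585e-02, -9.73056660e-01]]), 't': array([-0.65060959, -0.02448862,  0.39007628])} [0.27966864 0.58675612 0.20546427]
```

View pics/crop1.png

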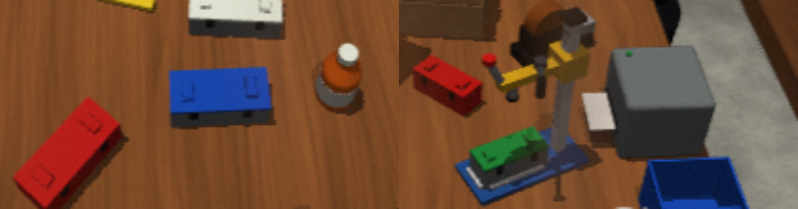

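Emit:
{"method": "jog_arm", "body": {
  "deltas": [
    [[0,0,-0.03],0],
    [[0,0,-0.06],0],
    [[0,0,-0.09],0],
    [[0,0,-0.12],0],
    [[0,0,-0.15],0]
  ],
  "grip": 0
}}

```text
time: 2.02
ee_pos: [0.2796, 0.5867, 0.3565]
eef_rot: [0.0, 0.221, 0.975, 0.0]
force: [0.6, 0.8, 0.3]
opening: 0.0941
gripper_force: 0.0
```

Crop: the left half shows one blue-lidded box at (220,95), next to the red look-alike at (68,155). The right half shows the green-lidded box in the gauge fence at (510,150), with the red look-alike at (447,85). The blue and green boxes are the ones meant.

Emit:
{"method": "jog_arm", "body": {
  "deltas": [
    [[-0.03,-0.033,0],0],
    [[-0.06,-0.067,0],0],
    [[-0.09,-0.1,0],0],
    [[-0.12,-0.134,0],0],
    [[-0.146,-0.167,0],0]
  ]
}}

```text
time: 2.65
ee_pos: [0.3399, 0.3717, 0.3556]
eef_rot: [0.0, 0.221, 0.975, 0.0]
force: [0.6, 0.4, -0.6]
opening: 0.0941
gripper_force: 0.0
```

Emit:
{"method": "jog_arm", "body": {
  "deltas": [
    [[-0.03,-0.033,0],-5],
    [[-0.06,-0.067,0],-10],
    [[-0.09,-0.1,0],-15],
    [[-0.12,-0.134,0],-20],
    [[-0.146,-0.167,0],-24]
  ]
}}

```text
time: 3.28
ee_pos: [0.3997, 0.1582, 0.3556]
eef_rot: [0.0, 0.012, 1.0, 0.0]
force: [0.4, -0.3, 0.6]
opening: 0.0939
gripper_force: 0.0
```

```bash
cat > g.py <<'E'
from h import *
s=bot.sense(); print(s["ee_pos"].round(4) if hasattr(s["ee_pos"],"round") else s["ee_pos"], np.array(s["q"]).round(3))
im=eyes.get_image("wrist"); cv2.imwrite("pics/w1.png",im)
P=eyes.camera_params("wrist")
for q in("gauge","green_box","stop_foot","push_pad","clamp_knob"):
    for r in spotter.landmark_of("wrist",q)[:2]: X=w("wrist",r["xyz"]); print(q,round(r["p"],2),X.round(4),px("wrist",X).round())
b=pickmask("wrist","green_box",[.575,.198,.04])
print(b and (b[0],b[1].sum(),b[2]))
E
python3 g.py
```

```text
[0.3997 0.1582 0.3556] [ 0.112 -0.384  1.886 -0.     1.639 -1.435]
gauge 0.97 [ 0.5775  0.1984 -0.0012] [340. 262.]
gauge 0.74 [0.535  0.1727 0.283 ] [335. 351.]
green_box 0.65 [0.5773 0.1962 0.0126] [338. 266.]
green_box 0.65 [0.4797 0.4124 0.0007] [462. 207.]
stop_foot 0.66 [0.5746 0.2007 0.1805] [350. 322.]
stop_foot 0.19 [ 0.5768  0.2021 -0.0014] [340. 262.]
push_pad 0.85 [0.5352 0.1772 0.2837] [336. 352.]
(np.float64(9.853018922437151), np.int64(2186), 0.64)
```

View pics/w1.png

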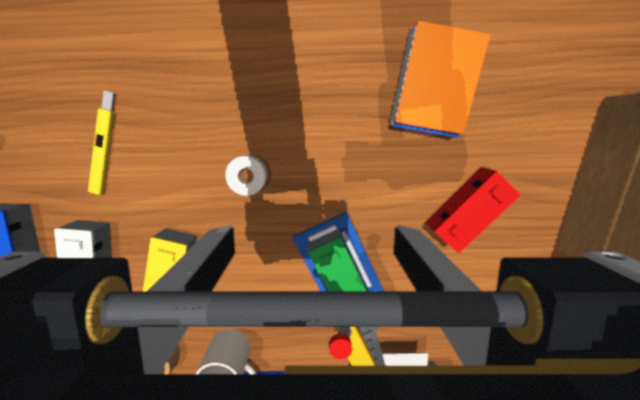

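Wrist view: the gauge's blue plate has its front corners near (295,237) and (347,212), and the red pad is at (340,347). The fingers hide the rest. I'll get the gauge yaw from the plate's edges.

```bash
cat > g2.py <<'E'
from h import *
im=cv2.imread("pics/w1.png").astype(int); P=eyes.camera_params("wrist")
m=((im[...,0]>im[...,2]+40)&(im[...,0]>im[...,1]+20)).astype(np.uint8); m[:, :280]=0; m[:,400:]=0; m[:200]=0; m[290:]=0
def unp(u,z):
    R=np.array(P["R"]);t=np.array(P["t"]);c=-R.T@t; d=R.T@np.array([(u[0]-P["cx"])/P["fx"],(u[1]-P["cy"])/P["fy"],1]); return c+d*(z-c[2])/d[2]
# top boundary: first blue row per column
top=[];right=[]
for x in range(297,344):
    y=np.nonzero(m[:,x])[0]
    if len(y): top.append((x,y[0]-.5))
for y in range(220,285):
    x=np.nonzero(m[y])[0]
    if len(x): right.append((x[-1]+.5,y))
def line(p,z):
    W=np.array([unp(q,z)[:2] for q in p]); 
    for _ in range(4):
        vx,vy,x,y=cv2.fitLine(W.astype(np.float32),cv2.DIST_HUBER,0,.001,.001).ravel()
        r=abs((W-[x,y])@[-vy,vx]); W=W[r<max(.002,2*np.median(r))]
    return np.array([x,y]),np.array([vx,vy]),len(W)
a,da,n1=line(top,.012); b,db,n2=line(right,.012)
print(a,np.degrees(np.arctan2(da[1],da[0])),n1,b,np.degrees(np.arctan2(db[1],db[0])),n2)
k=np.linalg.solve(np.c_[da,-db],b-a); c=a+da*k[0]; print("corner(-83,+52)",c)
for yaw in(22,24,26): R=Ro.from_euler("z",yaw,degrees=True).as_matrix()[:2,:2]; print(yaw,c-R@[-.083,.052])
E
python3 g2.py
```

```text
[0.4989605  0.16921002] -65.508934 47 [0.55223745 0.24700984] 24.306557 65
corner(-83,+52) [0.47865835 0.21377745]
22 [0.57509415 0.19665624]
24 [0.57563293 0.20003223]
26 [0.57605355 0.20342497]
```

Emit:
{"method": "jog_arm", "body": {
  "deltas": [
    [[-0.013,-0.053,0],0],
    [[-0.026,-0.106,0],0],
    [[-0.039,-0.16,0],0],
    [[-0.052,-0.213,0],0],
    [[-0.065,-0.265,0],0]
  ]
}}

```text
time: 4.25
ee_pos: [0.4582, -0.1077, 0.3556]
eef_rot: [0.0, 0.012, 1.0, 0.0]
force: [-0.2, 0.6, 0.6]
opening: 0.0938
gripper_force: 0.0
```

Emit:
{"method": "jog_arm", "body": {
  "deltas": [
    [[-0.013,-0.05,0],0],
    [[-0.026,-0.1,0],0],
    [[-0.039,-0.15,0],0],
    [[-0.052,-0.2,0.02],0],
    [[-0.0644,-0.249,0.055],0]
  ]
}}

```text
time: 4.88
ee_pos: [0.5175, -0.3587, 0.3013]
eef_rot: [0.001, 0.012, 1.0, -0.001]
force: [0.7, 0.4, 0.4]
opening: 0.0936
gripper_force: 0.0
```

Emit:
{"method": "jog_arm", "body": {
  "deltas": [
    [[0,0,0.06],0],
    [[0,0,0.12],0],
    [[0,0,0.175],0],
    [[0,0,0.22],0],
    [[0,0,0.22],0]
  ]
}}

```text
time: 5.5
ee_pos: [0.514, -0.3541, 0.0761]
eef_rot: [-0.003, 0.012, 1.0, 0.003]
force: [-0.1, -0.3, -0.2]
opening: 0.0939
gripper_force: 0.0
```

Run:
```python
from h import *
s=bot.sense(); print(s["time"],s["ee_pos"])
eyes.get_image("side");eyes.get_image("scene")
V=[(eyes.camera_params("side"),pickmask("side","blue_box",[.517,-.36,.03])[1])]
print(fit(V,[.517,-.36,0],0))
```

```text
5.5 [ 0.51404806 -0.35414523  0.07606943]
(array([ 0.51662111, -0.35981311, -0.00999025]), np.float64(0.4974198158145443))
```

Emit:
{"method": "jog_arm", "body": {
  "deltas": [
    [[-0.003,-0.0055,0.03],0],
    [[-0.003,-0.0055,0.055],0],
    [[-0.003,-0.0055,0.066],0],
    [[-0.003,-0.0055,0.066],0],
    [[-0.003,-0.0055,0.066],0]
  ]
}}

```text
time: 6.28
ee_pos: [0.5195, -0.364, 0.0164]
eef_rot: [0.001, 0.013, 1.0, -0.001]
force: [0.5, -0.3, 0.2]
opening: 0.0941
gripper_force: 0.0
```

Emit:
{"method": "jog_arm", "body": {
  "deltas": [
    [[0,0,0],0],
    [[0,0,0],0],
    [[0,0,0],0],
    [[0,0,0],0],
    [[0,0,0],0]
  ],
  "grip": 1
}}

```text
time: 6.9
ee_pos: [0.5185, -0.3626, 0.0145]
eef_rot: [-0.0, 0.013, 1.0, 0.001]
force: [0.8, 1.6, 3.0]
opening: 0.056
gripper_force: 30.0
```

Emit:
{"method": "jog_arm", "body": {
  "deltas": [
    [[0,0,-0.04],0],
    [[0,0,-0.09],0],
    [[-0.008,0.04,-0.11],0],
    [[-0.016,0.095,-0.11],0],
    [[-0.025,0.15,-0.11],0]
  ]
}}

```text
time: 7.52
ee_pos: [0.5472, -0.2127, 0.1243]
eef_rot: [0.0, 0.013, 1.0, -0.0]
force: [0.0, -0.1, -1.2]
opening: 0.0558
gripper_force: 30.0
```

Emit:
{"method": "jog_arm", "body": {
  "deltas": [
    [[-0.008,0.055,0],-6],
    [[-0.016,0.11,0],-12],
    [[-0.025,0.165,0],-18],
    [[-0.033,0.22,0],-24],
    [[-0.041,0.2515,0],-26]
  ]
}}

```text
time: 8.15
ee_pos: [0.5944, 0.0389, 0.1238]
eef_rot: [-0.0, -0.214, 0.977, -0.0]
force: [0.8, 0.1, -1.7]
opening: 0.0556
gripper_force: 30.0
```

Emit:
{"method": "jog_arm", "body": {
  "deltas": [
    [[0,0,0],0],
    [[0,0,0],0],
    [[0,0,0],0],
    [[0,0,0],0],
    [[0,0,0],0]
  ]
}}

```text
time: 8.78
ee_pos: [0.5948, 0.0359, 0.1245]
eef_rot: [0.0, -0.212, 0.977, -0.0]
force: [-0.3, 0.1, -2.0]
opening: 0.0558
gripper_force: 30.0
```

Emit:
{"method": "jog_arm", "body": {
  "deltas": [
    [[0,0,0.04],0],
    [[0,0,0.08],0],
    [[0,0,0.1],0],
    [[0,0,0.107],0],
    [[0,0,0.109],0]
  ]
}}

```text
time: 9.4
ee_pos: [0.5957, 0.0364, 0.0163]
eef_rot: [0.001, -0.212, 0.977, -0.0]
force: [0.1, -0.4, -0.9]
opening: 0.0559
gripper_force: 30.0
```

Emit:
{"method": "jog_arm", "body": {
  "deltas": [
    [[0,0,0],0],
    [[0,0,0],0],
    [[0,0,0],0],
    [[0,0,0],0],
    [[0,0,0],0]
  ],
  "grip": 0
}}

```text
time: 10.02
ee_pos: [0.5949, 0.0365, 0.0156]
eef_rot: [0.0, -0.212, 0.977, -0.0]
force: [0.4, 0.4, -0.5]
opening: 0.094
gripper_force: 0.0
```

Emit:
{"method": "jog_arm", "body": {
  "deltas": [
    [[0,0,-0.05],0],
    [[0,0,-0.11],0],
    [[0,0,-0.17],0],
    [[0,0,-0.23],0],
    [[0,0,-0.29],0]
  ]
}}

```text
time: 10.65
ee_pos: [0.5945, 0.0365, 0.3075]
eef_rot: [0.0, -0.212, 0.977, -0.0]
force: [0.4, 0.3, -0.7]
opening: 0.0939
gripper_force: 0.0
```

Run:
```python
from h import *
s=bot.sense(); print(s["time"],s["ee_pos"],np.array(s["q"]).round(3))
eyes.get_image("side");eyes.get_image("scene")
V=[]
for c in ("scene","side"):
    b=pickmask(c,"blue_box",[.595,.036,.03]); print(b[0],b[1].sum()); V.append((eyes.camera_params(c),b[1]))
print(fit(V,[.595,.036,.42],0)); [print(fit([v],[.595,.036,.42],0)) for v in V]
```

```text
10.65 [0.59445524 0.03654659 0.30748645] [-0.129  0.052  1.588  0.     1.502 -2.127]
1.3028688195184672 1273
1.2080074511926406 1054
(array([0.59436841, 0.03465136, 0.42258578]), np.float64(0.0557737016902245))
(array([0.59370768, 0.03456496, 0.43318714]), np.float64(0.05949207240072962))
(array([0.59456705, 0.03538521, 0.42732185]), np.float64(0.047324739537347726))
```

Emit:
{"method": "jog_arm", "body": {
  "deltas": [
    [[0,0,-0.055],0],
    [[0,0,-0.11],0],
    [[0,0,-0.165],0],
    [[-0.03,0.03,-0.19],0],
    [[-0.07,0.07,-0.19],0]
  ]
}}

```text
time: 11.48
ee_pos: [0.6303, 0.1294, 0.4963]
eef_rot: [0.001, -0.211, 0.977, -0.0]
force: [0.1, -0.3, -0.8]
opening: 0.0942
gripper_force: 0.0
```

Emit:
{"method": "jog_arm", "body": {
  "deltas": [
    [[-0.04,0.04,0],0],
    [[-0.08,0.08,0],0],
    [[-0.12,0.12,0],0],
    [[-0.16,0.142,0],0],
    [[-0.2,0.142,0],0]
  ]
}}

```text
time: 12.1
ee_pos: [0.7524, 0.3443, 0.4923]
eef_rot: [-0.002, -0.214, 0.977, -0.0]
force: [1.2, -0.8, 0.7]
opening: 0.0941
gripper_force: 0.0
```

Emit:
{"method": "jog_arm", "body": {
  "deltas": [
    [[-0.05,0,0],0],
    [[-0.1,0,0],0],
    [[-0.15,0,0],0],
    [[-0.2,0,0],0],
    [[-0.25,0,0],0]
  ]
}}

```text
time: 12.72
ee_pos: [0.819, 0.372, 0.4372]
eef_rot: [0.022, -0.212, 0.977, 0.004]
force: [-0.1, -0.2, 0.3]
opening: 0.094
gripper_force: 0.0
```

Run:
```python
from h import *
s=bot.sense(); print(s["time"],s["ee_pos"],np.array(s["q"]).round(3),rot(s["eef_rot"]).as_matrix().round(3))
```

```text
12.725 [0.81897679 0.37203961 0.43717653] [ 0.299  0.964  0.126  0.006  2.007 -1.697] [[-0.909 -0.415  0.041]
 [-0.415  0.91   0.018]
 [-0.044 -0.001 -0.999]]
```

Emit:
{"method": "jog_arm", "body": {
  "deltas": [
    [[-0.06,0,-0.02],0],
    [[-0.12,0,-0.04],0],
    [[-0.18,0,-0.06],0],
    [[-0.24,0,-0.08],0],
    [[-0.3,0,-0.1],0]
  ]
}}

```text
time: 13.35
ee_pos: [0.8353, 0.3796, 0.4238]
eef_rot: [0.041, -0.212, 0.976, 0.009]
force: [-0.8, -0.2, 0.1]
opening: 0.0938
gripper_force: 0.0
```

```bash
cat > s.py <<'E'
from h import *
s=bot.sense(); M=rot(s["eef_rot"]).as_matrix(); z=M[:,2]; print(s["time"],np.array(s["ee_pos"]).round(4),np.array(s["q"]).round(3)); print(M.round(3)); print("tilt",np.degrees(np.arccos(-z[2])),"head",np.degrees(np.arctan2(z[1],z[0])), "ydir",np.degrees(np.arctan2(M[1,1],M[0,1])))
G=np.array([.576,.199,0]);R=Ro.from_euler("z",24.4,degrees=True).as_matrix(); print("gauge frame",(R.T@(np.array(s["ee_pos"])-G)).round(4))
E
python3 s.py
```

```text
13.35 [0.8353 0.3796 0.4238] [ 0.3    0.98   0.127  0.011  1.951 -1.694]
[[-0.907 -0.415  0.076]
 [-0.413  0.91   0.035]
 [-0.084 -0.    -0.996]]
tilt 4.814795879677106 head 24.36734543236057 ydir 114.51254026112218
gauge frame [0.3107 0.0574 0.4238]
```

Emit:
{"method": "jog_arm", "body": {
  "deltas": [
    [[-0.3,0,0],0],
    [[-0.3,0,0],0],
    [[-0.3,0,0],0],
    [[-0.3,0,0],0],
    [[-0.3,0,0],0]
  ]
}}

```text
time: 13.98
ee_pos: [0.8697, 0.3955, 0.3667]
eef_rot: [0.062, -0.212, 0.975, 0.013]
force: [-0.0, 0.3, -0.1]
opening: 0.0939
gripper_force: 0.0
```

Emit:
{"method": "jog_arm", "body": {
  "deltas": [
    [[-0.25,0,-0.2],0],
    [[-0.25,0,-0.2],0],
    [[-0.25,0,-0.2],0],
    [[-0.25,0,-0.2],0],
    [[-0.25,0,-0.2],0]
  ]
}}

```text
time: 14.6
ee_pos: [0.8504, 0.3869, 0.443]
eef_rot: [0.084, -0.212, 0.974, 0.018]
force: [-0.1, -0.2, 0.4]
opening: 0.0939
gripper_force: 0.0
```

```bash
python3 s.py
```

```text
14.6 [0.8504 0.3869 0.443 ] [ 0.3    0.962  0.127  0.023  1.882 -1.69 ]
[[-0.896 -0.415  0.157]
 [-0.409  0.91   0.071]
 [-0.172 -0.    -0.985]]
tilt 9.904119160926884 head 24.389091721292825 ydir 114.51438534751277
gauge frame [0.3275 0.0578 0.443 ]
```

Emit:
{"method": "jog_arm", "body": {
  "deltas": [
    [[-0.28,0,-0.15],0],
    [[-0.28,0,-0.15],0],
    [[-0.28,0,-0.15],0],
    [[-0.28,0,-0.15],0],
    [[-0.28,0,-0.15],0]
  ]
}}

```text
time: 15.22
ee_pos: [0.845, 0.3846, 0.4782]
eef_rot: [0.105, -0.211, 0.972, 0.023]
force: [0.8, -0.3, 0.2]
opening: 0.0941
gripper_force: 0.0
```

Emit:
{"method": "jog_arm", "body": {
  "deltas": [
    [[-0.28,0,-0.15],0],
    [[-0.28,0,-0.15],0],
    [[-0.28,0,-0.15],0],
    [[-0.28,0,-0.15],0],
    [[-0.28,0,-0.15],0]
  ]
}}

```text
time: 15.85
ee_pos: [0.8378, 0.3815, 0.5157]
eef_rot: [0.126, -0.211, 0.969, 0.027]
force: [0.2, -0.6, 1.2]
opening: 0.094
gripper_force: 0.0
```

Emit:
{"method": "jog_arm", "body": {
  "deltas": [
    [[-0.28,0,-0.15],0],
    [[-0.28,0,-0.15],0],
    [[-0.28,0,-0.15],0],
    [[-0.28,0,-0.15],0],
    [[-0.28,0,-0.15],0]
  ]
}}

```text
time: 16.48
ee_pos: [0.8288, 0.3775, 0.5533]
eef_rot: [0.148, -0.21, 0.966, 0.032]
force: [0.0, -0.4, 0.6]
opening: 0.0943
gripper_force: 0.0
```

Emit:
{"method": "jog_arm", "body": {
  "deltas": [
    [[-0.28,0,-0.15],0],
    [[-0.28,0,-0.15],0],
    [[-0.28,0,-0.15],0],
    [[-0.28,0,-0.15],0],
    [[-0.28,0,-0.15],0]
  ]
}}

```text
time: 17.1
ee_pos: [0.8182, 0.3728, 0.591]
eef_rot: [0.169, -0.209, 0.963, 0.037]
force: [0.2, 0.2, -0.4]
opening: 0.0937
gripper_force: 0.0
```

```bash
python3 s.py
```

```text
17.1 [0.8182 0.3728 0.591 ] [ 0.287  0.8    0.128  0.05   1.87  -1.689]
[[-0.856 -0.415  0.31 ]
 [-0.39   0.91   0.141]
 [-0.34  -0.    -0.94 ]]
tilt 19.89548307570182 head 24.47042280346835 ydir 114.51333761416967
gauge frame [0.2923 0.0582 0.591 ]
```

Emit:
{"method": "jog_arm", "body": {
  "deltas": [
    [[-0.3,0,0],0],
    [[-0.3,0,0],0],
    [[-0.3,0,0],0],
    [[-0.3,0,0],0],
    [[-0.3,0,0],0]
  ]
}}

```text
time: 17.73
ee_pos: [0.854, 0.3892, 0.5551]
eef_rot: [0.19, -0.208, 0.958, 0.041]
force: [-0.1, -0.5, 0.1]
opening: 0.0937
gripper_force: 0.0
```

Emit:
{"method": "jog_arm", "body": {
  "deltas": [
    [[-0.3,0,0],0],
    [[-0.3,0,0],0],
    [[-0.3,0,0],0],
    [[-0.3,0,0],0],
    [[-0.3,0,0],0]
  ]
}}

```text
time: 18.35
ee_pos: [0.8801, 0.4011, 0.5332]
eef_rot: [0.212, -0.207, 0.954, 0.046]
force: [0.2, 0.7, 0.1]
opening: 0.0939
gripper_force: 0.0
```

Emit:
{"method": "jog_arm", "body": {
  "deltas": [
    [[-0.3,0,0],0],
    [[-0.3,0,0],0],
    [[-0.3,0,0],0],
    [[-0.3,0,0],0],
    [[-0.3,0,0],0]
  ]
}}

```text
time: 18.98
ee_pos: [0.8991, 0.4098, 0.5231]
eef_rot: [0.234, -0.206, 0.949, 0.051]
force: [-0.8, -0.2, -0.6]
opening: 0.0938
gripper_force: 0.0
```

Emit:
{"method": "jog_arm", "body": {
  "deltas": [
    [[-0.3,0,0],0],
    [[-0.3,0,0],0],
    [[-0.3,0,0],0],
    [[-0.3,0,0],0],
    [[-0.3,0,0],0]
  ]
}}

```text
time: 19.6
ee_pos: [0.9127, 0.416, 0.5229]
eef_rot: [0.256, -0.205, 0.943, 0.055]
force: [-0.1, -0.0, 0.2]
opening: 0.0941
gripper_force: 0.0
```

Emit:
{"method": "jog_arm", "body": {
  "deltas": [
    [[-0.3,0,0],0],
    [[-0.3,0,0],0],
    [[-0.3,0,0],0],
    [[-0.3,0,0],0],
    [[-0.3,0,0],0]
  ]
}}

```text
time: 20.23
ee_pos: [0.9218, 0.4203, 0.5314]
eef_rot: [0.277, -0.204, 0.937, 0.06]
force: [-0.0, 0.8, 0.2]
opening: 0.0938
gripper_force: 0.0
```

```bash
python3 s.py
```

```text
20.225 [0.9218 0.4203 0.5314] [ 0.297  0.907  0.127  0.071  1.536 -1.684]
[[-0.763 -0.415  0.496]
 [-0.348  0.91   0.226]
 [-0.544 -0.    -0.839]]
tilt 32.987859498908726 head 24.48276289488745 ydir 114.51445967350092
gauge frame [0.4063 0.0587 0.5314]
```

Emit:
{"method": "jog_arm", "body": {
  "deltas": [
    [[0.04,-0.014,-0.008],0],
    [[0.08,-0.029,-0.016],0],
    [[0.122,-0.043,-0.024],0],
    [[0.162,-0.058,-0.032],0],
    [[0.203,-0.072,-0.04],0]
  ]
}}

```text
time: 20.85
ee_pos: [0.7755, 0.2739, 0.4542]
eef_rot: [0.278, -0.204, 0.937, 0.06]
force: [1.1, -0.0, 0.5]
opening: 0.0941
gripper_force: 0.0
```

Emit:
{"method": "jog_arm", "body": {
  "deltas": [
    [[0.04,-0.014,-0.008],0],
    [[0.08,-0.029,-0.016],0],
    [[0.122,-0.043,-0.024],0],
    [[0.162,-0.058,-0.032],0],
    [[0.203,-0.072,-0.04],0]
  ]
}}

```text
time: 21.48
ee_pos: [0.631, 0.129, 0.3773]
eef_rot: [0.278, -0.204, 0.937, 0.06]
force: [0.6, -0.2, 0.7]
opening: 0.0941
gripper_force: 0.0
```

Emit:
{"method": "jog_arm", "body": {
  "deltas": [
    [[0.04,-0.014,-0.008],0],
    [[0.08,-0.029,-0.016],0],
    [[0.122,-0.043,-0.024],0],
    [[0.162,-0.058,-0.032],0],
    [[0.203,-0.072,-0.04],0]
  ]
}}

```text
time: 22.1
ee_pos: [0.4863, -0.016, 0.3004]
eef_rot: [0.278, -0.204, 0.937, 0.06]
force: [0.6, -0.4, 0.6]
opening: 0.0942
gripper_force: 0.0
```

```bash
python3 s.py
```

```text
22.1 [ 0.4863 -0.016   0.3004] [-0.546 -0.573  2.187  0.5    1.22  -2.646]
[[-0.762 -0.415  0.496]
 [-0.349  0.91   0.225]
 [-0.545 -0.002 -0.838]]
tilt 33.02376842246198 head 24.401649914212484 ydir 114.5384336135701
gauge frame [-0.1706 -0.1587  0.3004]
```

Emit:
{"method": "jog_arm", "body": {
  "deltas": [
    [[0.018,0.001,0.05],0],
    [[0.036,0.002,0.105],0],
    [[0.054,0.002,0.16],0],
    [[0.072,0.002,0.215],0],
    [[0.08,0.002,0.24],0]
  ]
}}

```text
time: 22.72
ee_pos: [0.5479, 0.0321, 0.0689]
eef_rot: [0.259, -0.193, 0.945, 0.05]
force: [0.7, -0.6, 1.3]
opening: 0.0944
gripper_force: 0.0
```

```bash
python3 s.py
python3 - <<'E'
from h import *
im=eyes.get_image("wrist"); cv2.imwrite("pics/w2.png",im)
for q in("blue_box",):
    for r in spotter.landmark_of("wrist",q)[:2]: X=w("wrist",r["xyz"]); print(q,round(r["p"],2),X.round(4))
b=pickmask("wrist","blue_box",[.5945,.035,.03]); 
if b: print(b[0],b[1].sum(),b[2])
E
```

```text
22.725 [0.5479 0.0321 0.0689] [-0.327 -0.059  2.246  0.609  0.627 -2.741]
[[-0.791 -0.39   0.471]
 [-0.339  0.921  0.194]
 [-0.509 -0.006 -0.861]]
tilt 30.610452368121155 head 22.428715038231516 ydir 112.98600120743896
gauge frame [-0.0946 -0.1404  0.0689]
blue_box 0.97 [0.5949 0.0363 0.0034]
20.15069863357554 12244 0.55
```

View pics/w2.png

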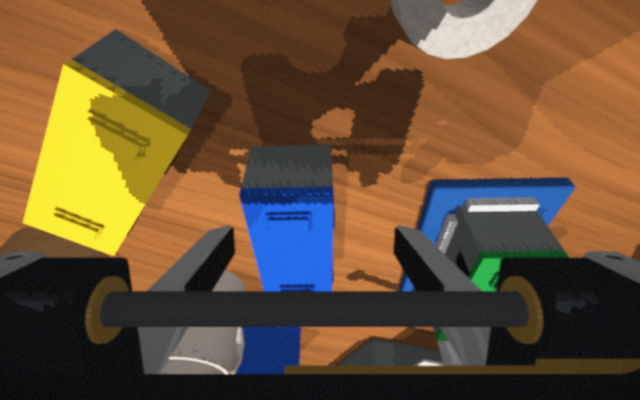

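Wrist view: the blue box's front end is at (290,170–300), between the fingers but left of centre (315). Joint 6 has reached its limit here, so the lean has slipped. I'll fit a small kinematic model to see which grasp and placing poses suit the wrist.

```bash
cat > kin.py <<'E'
from h import *
from scipy.optimize import least_squares
D=[([0.952,0.245,1.558,0,1.339,-.174],[.2797,.5868,.2055],None),([.112,-.384,1.886,0,1.639,-1.435],[.3997,.1582,.3556],None),
([-.129,.052,1.588,0,1.502,-2.127],[.5945,.0365,.3075],None),([.299,.964,.126,.006,2.007,-1.697],[.819,.372,.4372],[.022,-.212,.977,.004]),
([.297,.907,.127,.071,1.536,-1.684],[.9218,.4203,.5314],[.277,-.204,.937,.06]),([-.546,-.573,2.187,.5,1.22,-2.646],[.4863,-.016,.3004],[.278,-.204,.937,.06]),
([-.327,-.059,2.246,.609,.627,-2.741],[.5479,.0321,.0689],[.259,-.193,.945,.05])]
def rx(a,t): return Ro.from_euler(a,t).as_matrix()
def fk(q,k):
    h,L1,L2,d,a,e,s4,s6,o6=k
    R=rx("z",q[0]);p=np.array([0,0,h]); R=R@rx("y",q[1]); p=p+R@[e,0,L1]; R=R@rx("y",q[2]); p=p+R@[a,0,L2]
    R=R@rx("z",s4*q[3])@rx("y",q[4])@rx("z",s6*q[5]+o6); p=p+R@[0,0,d]; return p,R
def res(k):
    o=[]
    for q,p,r in D:
        P,R=fk(q,k); o+=list(P-p)
        if r is not None: o+=list((R-rot(r).as_matrix()).ravel()*.3)
    return np.array(o)
best=None
for s4 in(1,-1):
  for s6 in(1,-1):
    for o in(0,1.57,3.14,-1.57):
      f=lambda u:res(list(u[:6])+[s4,s6,u[6]])
      r=least_squares(f,[.3,.38,.57,.25,0,0,o])
      if best is None or r.cost<best[0]: best=(r.cost,list(r.x[:6])+[s4,s6,r.x[6]])
K=best[1]
LO=np.array([-3.13,-1.02,.13,-.95,.21,-2.74]);HI=np.array([3.13,2.26,2.54,4.09,2.88,2.74])
def ik(p,R,q0):
    b=None
    for s in range(6):
        x0=np.clip(np.array(q0)+(np.random.default_rng(s).normal(0,.3,6) if s else 0),LO+.001,HI-.001)
        r=least_squares(lambda q:np.r_[fk(q,K)[0]-p,(fk(q,K)[1]-R).ravel()*.3],x0,bounds=(LO,HI))
        if b is None or r.cost<b.cost: b=r
    return b.x,b.cost
G=np.array([.576,.199,0]);Rg=rx("z",np.radians(24.4))
def pose(g,tilt,flip=0,tw=0,yaw=24.4):
    t=np.radians(tilt);z=np.array([np.sin(t),0,-np.cos(t)]);y=np.array([0,1.,0]);x=np.cross(y,z)
    R=rx("z",np.radians(yaw))@np.c_[x,y,z]
    if flip: R=R@rx("z",np.pi)
    return G+Rg@np.array(g),R
if __name__=="__main__":
    print(np.sqrt(best[0]),np.round(K,4))
    q0=[-.33,-.06,2.25,.6,.63,-2.7]
    for fl in(0,1):
      q=np.array(q0)+(np.array([0,0,0,0,0,np.pi]) if fl else 0)
      for n,g in(("pick",[-.097,-.157,.012]),("pick hi",[-.15,-.157,.25]),("pre",[-.25,0,.2]),("place",[-.046,0,.074]),("pre2",[-.15,0,.1]),("knob",[0,-.1,.17]),("knob2",[.1,-.1,.17]),("pad",[-.046,0,.214])):
        for t in(33,27):
          x,c=ik(*pose(g,t,fl),q); print(fl,n,t,x.round(2),"%.1e"%c)
E
python3 kin.py
```

```text
0.19357084850526693 [ 0.403   0.4118  0.5542  0.4217  0.0572 -0.0105  1.      1.      1.5707]
0 pick 33 [-0.16  0.04  2.31  0.71  0.41 -2.74] 2.9e-04
0 pick 27 [-0.17  0.09  2.25  0.59  0.47 -2.65] 4.8e-31
0 pick hi 33 [-0.33 -0.56  2.28  0.45  1.02 -2.49] 7.9e-25
0 pick hi 27 [-0.25 -0.48  2.2   0.33  1.07 -2.36] 3.0e-26
0 pre 33 [-0.   -1.02  2.54  0.25  1.18 -2.05] 1.1e-03
0 pre 27 [ 0.09 -1.02  2.54  0.16  1.21 -1.93] 1.7e-04
0 place 33 [ 0.26 -0.15  2.37  0.26  0.36 -1.96] 7.4e-31
0 place 27 [ 0.27 -0.1   2.27  0.14  0.5  -1.83] 2.0e-28
0 pre2 33 [ 0.18 -0.52  2.54  0.24  0.61 -1.98] 2.1e-04
0 pre2 27 [ 0.22 -0.51  2.51  0.15  0.69 -1.88] 6.9e-23
0 knob 33 [ 0.03 -0.15  2.15  0.36  0.63 -2.21] 1.9e-25
0 knob 27 [ 0.07 -0.08  2.05  0.24  0.74 -2.07] 1.8e-28
0 knob2 33 [ 0.11  0.09  1.93  0.31  0.59 -2.1 ] 8.3e-30
0 knob2 27 [ 0.13  0.15  1.82  0.2   0.73 -1.98] 4.9e-28
0 pad 33 [ 0.26 -0.43  2.28  0.14  0.73 -1.82] 2.0e-27
0 pad 27 [ 0.27 -0.34  2.17  0.09  0.85 -1.77] 3.9e-29
1 pick 33 [-0.23  0.08  2.33  0.94  0.42  0.11] 8.3e-31
1 pick 27 [-0.17  0.09  2.25  0.59  0.47  0.49] 1.9e-26
1 pick hi 33 [-0.33 -0.56  2.28  0.45  1.02  0.65] 3.2e-21
1 pick hi 27 [-0.25 -0.48  2.2   0.33  1.07  0.78] 2.0e-30
1 pre 33 [-0.   -1.02  2.54  0.25  1.18  1.09] 1.1e-03
1 pre 27 [ 0.09 -1.02  2.54  0.16  1.21  1.21] 1.7e-04
1 place 33 [ 0.26 -0.15  2.37  0.26  0.36  1.18] 1.6e-30
1 place 27 [ 0.27 -0.1   2.27  0.14  0.5   1.31] 5.4e-29
1 pre2 33 [ 0.18 -0.52  2.54  0.24  0.61  1.16] 2.1e-04
1 pre2 27 [ 0.22 -0.51  2.51  0.15  0.69  1.27] 1.7e-20
1 knob 33 [ 0.03 -0.15  2.15  0.36  0.63  0.94] 2.6e-26
1 knob 27 [ 0.07 -0.08  2.05  0.24  0.74  1.07] 1.6e-26
1 knob2 33 [0.11 0.09 1.93 0.31 0.59 1.04] 1.4e-25
1 knob2 27 [0.13 0.15 1.82 0.2  0.73 1.16] 5.6e-29
1 pad 33 [ 0.26 -0.43  2.28  0.14  0.73  1.33] 4.6e-29
1 pad 27 [ 0.27 -0.34  2.17  0.09  0.85  1.37] 2.2e-29
```

Emit:
{"method": "jog_arm", "body": {
  "deltas": [
    [[0,0,-0.06],0],
    [[0,0,-0.12],10],
    [[0,0,-0.14],20],
    [[0,0,-0.14],30.5],
    [[0,0,-0.14],41]
  ]
}}

```text
time: 23.5
ee_pos: [0.4831, 0.0028, 0.1948]
eef_rot: [0.23, 0.153, 0.951, 0.137]
force: [0.0, -0.0, -0.3]
opening: 0.0941
gripper_force: 0.0
```

Emit:
{"method": "jog_arm", "body": {
  "deltas": [
    [[0,0,0],10.5],
    [[0,0,0],21],
    [[0,0,0],31.5],
    [[0,0,0],42],
    [[0,0,0],52.5]
  ]
}}

```text
time: 24.12
ee_pos: [0.483, 0.003, 0.1942]
eef_rot: [0.145, 0.558, 0.786, 0.224]
force: [0.2, -0.3, 0.2]
opening: 0.0943
gripper_force: 0.0
```

Emit:
{"method": "jog_arm", "body": {
  "deltas": [
    [[0,0,0],10.5],
    [[0,0,0],21],
    [[0,0,0],31.5],
    [[0,0,0],42],
    [[0,0,0],52.5]
  ]
}}

```text
time: 24.75
ee_pos: [0.483, 0.003, 0.1942]
eef_rot: [0.03, 0.848, 0.458, 0.265]
force: [0.8, -0.2, 0.1]
opening: 0.0938
gripper_force: 0.0
```

Emit:
{"method": "jog_arm", "body": {
  "deltas": [
    [[0,0,0],10.5],
    [[0,0,0],21],
    [[0,0,0],31.5],
    [[0,0,0],32.3],
    [[0,0,0],32.3]
  ]
}}

```text
time: 25.38
ee_pos: [0.4828, 0.0034, 0.1931]
eef_rot: [-0.044, 0.941, 0.208, 0.263]
force: [-0.6, -0.0, 0.2]
opening: 0.0942
gripper_force: 0.0
```

```bash
python3 s.py
```

```text
25.375 [0.4828 0.0034 0.1931] [-0.468 -0.491  2.322  0.48   0.991  0.467]
[[ 0.776  0.414  0.476]
 [ 0.368 -0.91   0.192]
 [ 0.513  0.026 -0.858]]
tilt 30.883303786832933 head 21.976532866449908 ydir -65.51160793170736
gauge frame [-0.1656 -0.1397  0.1931]
```

Emit:
{"method": "jog_arm", "body": {
  "deltas": [
    [[-0.007,0.003,0.04],0],
    [[-0.014,0.006,0.08],0],
    [[-0.021,0.009,0.12],0],
    [[-0.026,0.0117,0.15],0],
    [[-0.026,0.0117,0.15],0]
  ]
}}

```text
time: 26.0
ee_pos: [0.5372, 0.0132, 0.0482]
eef_rot: [-0.046, 0.942, 0.207, 0.26]
force: [0.5, 0.2, -0.2]
opening: 0.094
gripper_force: 0.0
```

```bash
python3 s.py
```

```text
26.0 [0.5372 0.0132 0.0482] [-0.382 -0.034  2.272  0.668  0.612  0.257]
[[ 0.779  0.415  0.47 ]
 [ 0.366 -0.91   0.195]
 [ 0.509  0.02  -0.861]]
tilt 30.61089507991117 head 22.52048751665219 ydir -65.50495938248636
gauge frame [-0.1121 -0.1531  0.0482]
```

Emit:
{"method": "jog_arm", "body": {
  "deltas": [
    [[-0.002,0.001,0.015],0],
    [[-0.004,0.002,0.03],0],
    [[-0.0045,0.003,0.039],0],
    [[-0.0045,0.003,0.039],0],
    [[-0.0045,0.003,0.039],0]
  ]
}}

```text
time: 26.62
ee_pos: [0.5551, 0.0155, 0.0155]
eef_rot: [-0.045, 0.941, 0.207, 0.262]
force: [0.3, -0.3, 0.2]
opening: 0.094
gripper_force: 0.0
```

Emit:
{"method": "jog_arm", "body": {
  "deltas": [
    [[0,0,0],0],
    [[0,0,0],0],
    [[0,0,0],0],
    [[0,0,0],0],
    [[0,0,0],0]
  ],
  "grip": 1
}}

```text
time: 27.25
ee_pos: [0.5546, 0.0159, 0.0145]
eef_rot: [-0.045, 0.942, 0.207, 0.262]
force: [-2.8, -0.3, 3.4]
opening: 0.0561
gripper_force: 29.7
```

```bash
python3 s.py
```

```text
27.25 [0.5546 0.0159 0.0145] [-0.36   0.09   2.232  0.753  0.534  0.175]
[[ 0.777  0.413  0.474]
 [ 0.366 -0.91   0.194]
 [ 0.512  0.023 -0.859]]
tilt 30.80254167250117 head 22.234398808965565 ydir -65.5703446019865
gauge frame [-0.0951 -0.1579  0.0145]
```

Emit:
{"method": "jog_arm", "body": {
  "deltas": [
    [[0.01,0.0005,-0.017],0],
    [[0.02,0.001,-0.035],0],
    [[0.03,0.0015,-0.052],0],
    [[0.041,0.002,-0.069],0],
    [[0.041,0.002,-0.069],0]
  ]
}}

```text
time: 27.88
ee_pos: [0.5555, 0.0152, 0.096]
eef_rot: [-0.044, 0.941, 0.207, 0.263]
force: [0.3, -0.1, -2.3]
opening: 0.0565
gripper_force: 29.6
```

Emit:
{"method": "jog_arm", "body": {
  "deltas": [
    [[0.005,-0.02,0.003],0],
    [[0.012,-0.045,0.0065],0],
    [[0.02,-0.075,0.0105],0],
    [[0.029,-0.105,0.0155],0],
    [[0.036,-0.13,0.019],0]
  ]
}}

```text
time: 28.5
ee_pos: [0.5364, 0.152, 0.0919]
eef_rot: [-0.046, 0.942, 0.207, 0.26]
force: [-0.0, -0.8, -1.1]
opening: 0.056
gripper_force: 29.7
```

```bash
python3 s.py
python3 - <<'E'
from h import *
a=eyes.get_image("side");b=eyes.get_image("scene")
cv2.imwrite("pics/c3.png",np.hstack([cv2.resize(a[90:240,270:430],None,fx=2.5,fy=2.5),cv2.resize(b[120:270,320:480],None,fx=2.5,fy=2.5)]))
E
```

```text
28.5 [0.5364 0.152  0.0919] [-0.037 -0.111  2.241  0.412  0.555  0.8  ]
[[ 0.779  0.414  0.471]
 [ 0.366 -0.91   0.194]
 [ 0.509  0.022 -0.86 ]]
tilt 30.642886909947688 head 22.322655315138416 ydir -65.55553532479651
gauge frame [-0.0555 -0.0265  0.0919]
```

View pics/c3.png

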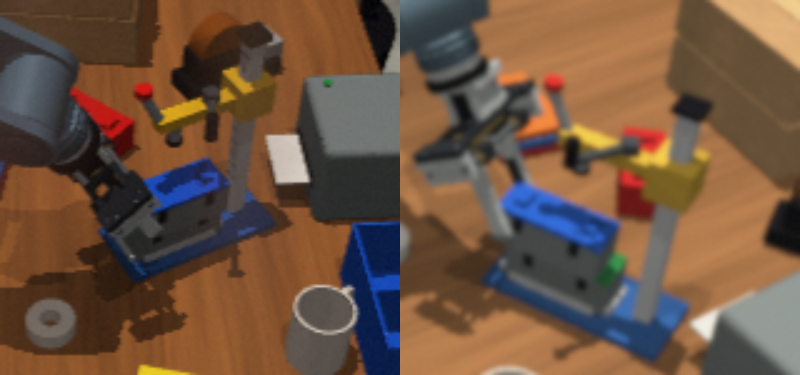

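The crop shows the blue box held level by its front end above the green box, clear of the foot at (175,138) and the pad at (145,90). I'll bring it over the stack centre and measure it there.

Emit:
{"method": "jog_arm", "body": {
  "deltas": [
    [[0.003,-0.007,0.001],0],
    [[0.006,-0.015,0.002],0],
    [[0.009,-0.022,0.003],0],
    [[0.01,-0.0265,0.0035],0],
    [[0.01,-0.0265,0.0035],0]
  ]
}}

```text
time: 29.22
ee_pos: [0.5364, 0.1795, 0.0953]
eef_rot: [-0.045, 0.942, 0.207, 0.262]
force: [0.3, 0.7, -2.6]
opening: 0.0562
gripper_force: 29.7
```

```bash
python3 s.py
cat > m.py <<'E'
from h import *
import sys
zb=float(sys.argv[1]); C=[.576,.199,.426]
G=np.array([.576,.199]);R=Ro.from_euler("z",24.4,degrees=True).as_matrix()[:2,:2]
for c in("scene","side"):
    im=eyes.get_image(c); cv2.imwrite(f"pics/m_{c}.png",im)
    b=pickmask(c,"blue_box",[.576,.199,zb+.03]); P=eyes.camera_params(c)
    # lid colour mask: fit top face only (z=.05 slab incl. lugs)
    hsv=cv2.cvtColor(im,cv2.COLOR_BGR2HSV); 
    if b:
        print(c,b[0],b[1].sum()); r=fit([(P,b[1])],C,zb); print("  fit",r[0].round(4),round(r[1],3),"g",(R.T@(r[0][:2]-G)).round(4),np.degrees(r[0][2]).round(2))
    for q in("blue_box",):
        for l in spotter.landmark_of(c,q)[:2]: X=w(c,l["xyz"]); print("  lm",round(l["p"],2),X.round(4),"g",(R.T@(X[:2]-G)).round(4))
E
python3 m.py .0785
```

```text
29.225 [0.5364 0.1795 0.0953] [ 0.031 -0.099  2.224  0.357  0.536  0.906]
[[ 0.777  0.413  0.474]
 [ 0.366 -0.91   0.193]
 [ 0.512  0.023 -0.859]]
tilt 30.80563738931392 head 22.177749820002646 ydir -65.57295045352858
gauge frame [-0.0441 -0.0014  0.0953]
scene 2.2821883591253065 1126
  fit [0.5763 0.1984 0.4512] 0.101 g [ 0.     -0.0006] 25.85
  lm 0.72 [ 0.3218 -0.426   0.0005] g [-0.4897 -0.4642]
  lm 0.71 [0.5793 0.1967 0.0765] g [ 0.002  -0.0035]
side 5.536206398393134 670
  fit [0.5779 0.2017 0.4454] 0.307 g [0.0028 0.0017] 25.52
  lm 0.93 [0.5791 0.194  0.0804] g [ 0.0008 -0.0059]
  lm 0.6 [ 0.3208 -0.423   0.0019] g [-0.4893 -0.4611]
```

```bash
cat > ov.py <<'E'
from h import *
import sys
zb=float(sys.argv[1]); bx,by=float(sys.argv[2]),float(sys.argv[3]); G=np.array([.576,.199]);R=Ro.from_euler("z",24.4,degrees=True).as_matrix()
out=[]
for c,(x0,y0) in(("scene",(345,150)),("side",(305,130))):
    im=cv2.imread(f"pics/m_{c}.png"); P=eyes.camera_params(c); S=8; w_,h_=100,75
    cr=cv2.resize(im[y0:y0+h_,x0:x0+w_],None,fx=S//2,fy=S//2,interpolation=cv2.INTER_CUBIC); k=S//2
    for z,col,o in((zb,(255,255,255),(bx,by)),(.012,(0,255,255),(0,0))):
        for b in BOX[:1]:
            p=project(P,(b+[o[0],o[1],0])@R.T+[G[0],G[1],z]); p=((p+.5-[x0,y0])*k)
            for i in range(8):
                for j in range(i):
                    if (np.abs(b[i]-b[j])>1e-6).sum()==1: cv2.line(cr,tuple(p[i].astype(int)),tuple(p[j].astype(int)),col,1)
    out.append(cr)
cv2.imwrite("pics/ov.png",np.hstack(out))
E
python3 ov.py .0808 0.001 -0.001
```

```text
(no output)
```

View pics/ov.png

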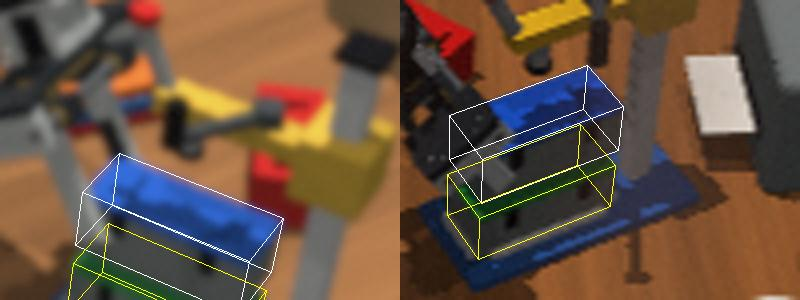

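Emit:
{"method": "jog_arm", "body": {
  "deltas": [
    [[-0.0035,-0.0015,0.004],0],
    [[-0.006,-0.0017,0.008],0],
    [[-0.008,-0.0017,0.011],0],
    [[-0.0085,-0.0017,0.0125],0],
    [[-0.0085,-0.0017,0.0125],0]
  ]
}}

```text
time: 30.15
ee_pos: [0.5351, 0.1801, 0.0801]
eef_rot: [-0.045, 0.942, 0.207, 0.262]
force: [-0.2, -0.2, -2.4]
opening: 0.0561
gripper_force: 29.7
```

```bash
python3 s.py; python3 -c "
from h import *
s=bot.sense();print(s['force'],s['torque'])"
```

```text
30.15 [0.5351 0.1801 0.0801] [ 0.033 -0.07   2.231  0.378  0.501  0.883]
[[ 0.778  0.413  0.474]
 [ 0.366 -0.91   0.193]
 [ 0.511  0.023 -0.859]]
tilt 30.796285884090107 head 22.158003194242106 ydir -65.60486674985333
gauge frame [-0.0451 -0.0003  0.0801]
[-0.1751642  -0.16449137 -2.36415818] [-0.24292706  0.59941296  0.01293911]
```

Emit:
{"method": "jog_arm", "body": {
  "deltas": [
    [[-0.0005,0,0.0009],0],
    [[-0.001,0,0.0017],0],
    [[-0.0015,0,0.0026],0],
    [[-0.0018,0,0.003],0],
    [[-0.0018,0,0.003],0]
  ]
}}

```text
time: 30.78
ee_pos: [0.5354, 0.18, 0.077]
eef_rot: [-0.045, 0.942, 0.207, 0.262]
force: [-1.2, -1.3, -0.2]
opening: 0.056
gripper_force: 29.7
```

```bash
python3 s.py; python3 -c "
from h import *
s=bot.sense();print(s['force'],s['torque'])"
```

```text
30.775 [0.5354 0.18   0.077 ] [ 0.033 -0.063  2.232  0.384  0.493  0.876]
[[ 0.777  0.413  0.475]
 [ 0.366 -0.911  0.193]
 [ 0.512  0.024 -0.859]]
tilt 30.844715414227256 head 22.123563210499665 ydir -65.6137650680041
gauge frame [-0.0448 -0.0005  0.077 ]
[-1.2061079  -1.27135881 -0.24798768] [-0.18016888  0.42627919 -0.04448501]
```

Emit:
{"method": "jog_arm", "body": {
  "deltas": [
    [[0,0,0],0],
    [[0,0,0],0],
    [[0,0,0],0],
    [[0,0,0],0],
    [[0,0,0],0]
  ],
  "grip": 0
}}

```text
time: 31.4
ee_pos: [0.5351, 0.18, 0.0767]
eef_rot: [-0.045, 0.942, 0.207, 0.262]
force: [0.8, -0.0, 0.3]
opening: 0.0938
gripper_force: 0.0
```

Emit:
{"method": "jog_arm", "body": {
  "deltas": [
    [[-0.015,0,-0.02],0],
    [[-0.03,0,-0.05],0],
    [[-0.04,0,-0.09],0],
    [[-0.04,0,-0.14],0],
    [[-0.04,0,-0.19],0]
  ]
}}

```text
time: 32.02
ee_pos: [0.4128, 0.1285, 0.2205]
eef_rot: [-0.045, 0.942, 0.207, 0.262]
force: [1.5, -0.0, 1.6]
opening: 0.0939
gripper_force: 0.0
```

```bash
python3 s.py; python3 m.py .062; python3 ov.py .062 0 0
python3 - <<'E'
from h import *
for c in("scene","side"):
  for q in("stop_foot","push_pad","clamp_knob"):
    for l in spotter.landmark_of(c,q)[:1]:
        X=w(c,l["xyz"]); R=Ro.from_euler("z",24.4,degrees=True).as_matrix(); print(c,q,l["p"],(R.T@(X-[.576,.199,0])).round(4))
E
```

```text
32.025 [0.4128 0.1285 0.2205] [-0.139 -0.779  2.429  0.303  1.035  0.904]
[[ 0.777  0.413  0.474]
 [ 0.366 -0.91   0.193]
 [ 0.512  0.024 -0.859]]
tilt 30.80729150453149 head 22.138674830315367 ydir -65.59223227711657
gauge frame [-0.1777  0.0032  0.2205]
scene 1.3664827866259428 1212
  fit [0.5748 0.1983 0.4372] 0.028 g [-0.0014 -0.0002] 25.05
  lm 0.95 [ 0.3234 -0.4254 -0.0015] g [-0.4879 -0.4643]
  lm 0.69 [ 0.6764 -0.3568 -0.0044] g [-0.1381 -0.5476]
side 0.9298514829359954 967
  fit [0.5752 0.2003 0.4336] 0.039 g [-0.0002  0.0015] 24.85
  lm 0.96 [0.5782 0.1963 0.0656] g [ 0.0009 -0.0034]
  lm 0.84 [ 0.319  -0.424  -0.0008] g [-0.4914 -0.4612]
scene stop_foot 0.77 [ 0.0013 -0.0023  0.1747]
scene push_pad 0.62 [-0.049  -0.0008  0.2766]
scene clamp_knob 0.58 [-0.2119 -0.0679  0.0008]
side stop_foot 0.98 [ 0.0021 -0.0076  0.1824]
side push_pad 0.65 [-0.0451 -0.0004  0.2832]
```

View pics/ov.png

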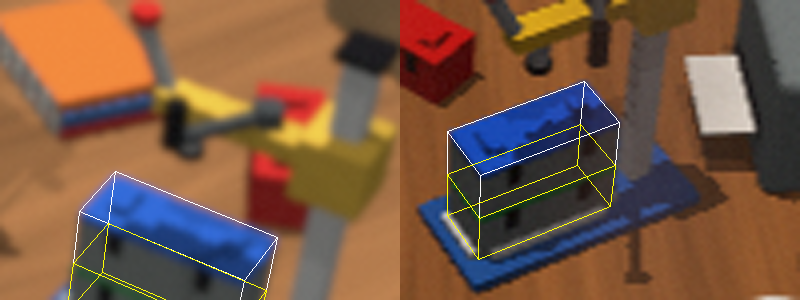

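Both overlays match the seated model at z = 62 mm within a pixel, so the blue box is fully down and square. Next is the press button.

Emit:
{"method": "jog_arm", "body": {
  "deltas": [
    [[0.028,0.001,-0.047],0],
    [[0.056,0.003,-0.0945],0],
    [[0.096,0.004,-0.071],0],
    [[0.136,0.005,-0.047],0],
    [[0.1754,0.0056,-0.0233],0]
  ],
  "grip": 1
}}

```text
time: 33.25
ee_pos: [0.543, 0.1842, 0.3289]
eef_rot: [-0.045, 0.942, 0.207, 0.262]
force: [-0.4, -0.6, 0.5]
opening: 0.0473
gripper_force: 0.0
```

Emit:
{"method": "jog_arm", "body": {
  "deltas": [
    [[-0.006,0,0.01],0],
    [[-0.012,0,0.02],0],
    [[-0.015,0,0.0258],0],
    [[-0.015,0,0.0258],0],
    [[-0.015,0,0.0258],0]
  ]
}}

```text
time: 33.88
ee_pos: [0.5421, 0.1825, 0.3005]
eef_rot: [-0.045, 0.941, 0.207, 0.263]
force: [0.0, -0.1, 0.7]
opening: 0.0009
gripper_force: 0.0
```

```bash
python3 s.py
```

```text
33.875 [0.5421 0.1825 0.3005] [ 0.039 -0.353  2.031  0.214  0.962  1.1  ]
[[ 0.777  0.413  0.476]
 [ 0.365 -0.911  0.193]
 [ 0.513  0.024 -0.858]]
tilt 30.904950378152815 head 22.070224344883464 ydir -65.62890534776753
gauge frame [-0.0377 -0.001   0.3005]
```

Emit:
{"method": "jog_arm", "body": {
  "deltas": [
    [[-0.0075,-0.0003,0.0125],0],
    [[-0.015,-0.0007,0.025],0],
    [[-0.0225,-0.001,0.0375],0],
    [[-0.03,-0.0014,0.05],0],
    [[-0.0362,-0.0017,0.0605],0]
  ]
}}

```text
time: 34.5
ee_pos: [0.5423, 0.1826, 0.2282]
eef_rot: [-0.045, 0.942, 0.207, 0.262]
force: [2.7, -0.2, 3.2]
opening: 0.0008
gripper_force: 1.7
```

```bash
python3 s.py;  python3 -c "
from h import *
s=bot.sense();print(s['force'],s['torque'])"
```

```text
34.5 [0.5423 0.1826 0.2282] [ 0.039 -0.29   2.115  0.241  0.819  1.057]
[[ 0.777  0.413  0.475]
 [ 0.366 -0.911  0.193]
 [ 0.512  0.024 -0.859]]
tilt 30.851066462403658 head 22.102913174024977 ydir -65.62147371017099
gauge frame [-0.0375 -0.0009  0.2282]
[ 2.68544839 -0.22634162  3.15664845] [ 0.02874499 -0.39297987 -0.10564462]
```

Emit:
{"method": "jog_arm", "body": {
  "deltas": [
    [[-0.001,0,0.0017],0],
    [[-0.002,0,0.0034],0],
    [[-0.003,0,0.0052],0],
    [[-0.004,0,0.0069],0],
    [[-0.0044,0,0.0073],0]
  ]
}}

```text
time: 35.12
ee_pos: [0.5417, 0.1826, 0.2202]
eef_rot: [-0.045, 0.942, 0.207, 0.261]
force: [-1.5, 0.2, 3.1]
opening: 0.0006
gripper_force: 1.3
```

Emit:
{"method": "jog_arm", "body": {
  "deltas": [
    [[-0.0003,0,0.0004],0],
    [[-0.0005,0,0.0009],0],
    [[-0.0008,0,0.0013],0],
    [[-0.001,0,0.0017],0],
    [[-0.001,0,0.0017],0]
  ]
}}

```text
time: 35.75
ee_pos: [0.542, 0.1825, 0.2184]
eef_rot: [-0.045, 0.942, 0.207, 0.262]
force: [-1.7, -0.3, 2.4]
opening: 0.0004
gripper_force: 1.2
```

Emit:
{"method": "jog_arm", "body": {
  "deltas": [
    [[-0.0003,0,0.0004],0],
    [[-0.0005,0,0.0009],0],
    [[-0.0008,0,0.0013],0],
    [[-0.001,0,0.0017],0],
    [[-0.001,0,0.0017],0]
  ]
}}

```text
time: 36.38
ee_pos: [0.5422, 0.1826, 0.2179]
eef_rot: [-0.045, 0.941, 0.207, 0.262]
force: [-8.2, -0.5, 9.3]
opening: 0.0006
gripper_force: 4.8
```

Emit:
{"method": "jog_arm", "body": {
  "deltas": [
    [[-0.0002,0,0.0003],0],
    [[-0.0003,0,0.0005],0],
    [[-0.0005,0,0.0009],0],
    [[-0.0005,0,0.0009],0],
    [[-0.0005,0,0.0009],0]
  ]
}}

```text
time: 37.0
ee_pos: [0.543, 0.1827, 0.2178]
eef_rot: [-0.045, 0.941, 0.207, 0.263]
force: [-7.7, -1.3, 11.1]
opening: 0.0009
gripper_force: 5.4
```

The foot is on the lid: the force rose from 3 to 11 N at TCP 0.218, as predicted. Now I'll lift off and find the knob.

Emit:
{"method": "jog_arm", "body": {
  "deltas": [
    [[0.008,0.0004,-0.013],0],
    [[0.0154,0.0007,-0.0258],0],
    [[0.0146,0.03,-0.0245],0],
    [[0.016,0.067,-0.021],0],
    [[0.016,0.067,-0.021],0]
  ]
}}

```text
time: 37.62
ee_pos: [0.5732, 0.1214, 0.2438]
eef_rot: [-0.044, 0.942, 0.205, 0.262]
force: [-0.3, 0.6, -0.1]
opening: 0.0003
gripper_force: 0.0
```

```bash
python3 s.py
python3 - <<'E'
from h import *
R=Ro.from_euler("z",24.4,degrees=True).as_matrix()
for c in("scene","side"):
  im=eyes.get_image(c); cv2.imwrite(f"pics/k_{c}.png",im)
  for q in("stop_foot","push_pad","clamp_knob"):
    for l in spotter.landmark_of(c,q)[:2]:
        X=w(c,l["xyz"]); print(c,q,round(l["p"],2),(R.T@(X-[.576,.199,0])).round(4))
a=cv2.imread("pics/k_side.png");b=cv2.imread("pics/k_scene.png")
cv2.imwrite("pics/c5.png",np.hstack([cv2.resize(a[90:215,290:390],None,fx=4,fy=4),cv2.resize(b[120:245,350:450],None,fx=4,fy=4)]))
E
```

```text
37.625 [0.5732 0.1214 0.2438] [-0.103 -0.259  2.062  0.316  0.879  0.893]
[[ 0.778  0.41   0.475]
 [ 0.363 -0.912  0.191]
 [ 0.512  0.024 -0.859]]
tilt 30.82299770947497 head 21.931562213649023 ydir -65.78828773501536
gauge frame [-0.0346 -0.0695  0.2438]
scene stop_foot 0.93 [-0.0037 -0.0054  0.1066]
scene push_pad 0.84 [-0.0461 -0.0013  0.2157]
scene push_pad 0.16 [-0.1243 -0.2638 -0.0022]
scene clamp_knob 0.68 [ 0.0122 -0.0652  0.1778]
side stop_foot 0.6 [-0.0003 -0.0034  0.1174]
side push_pad 0.82 [-0.0492  0.0012  0.2182]
side clamp_knob 0.46 [ 0.011  -0.0652  0.1799]
side clamp_knob 0.33 [-0.208   0.2591  0.0015]
```

View pics/c5.png

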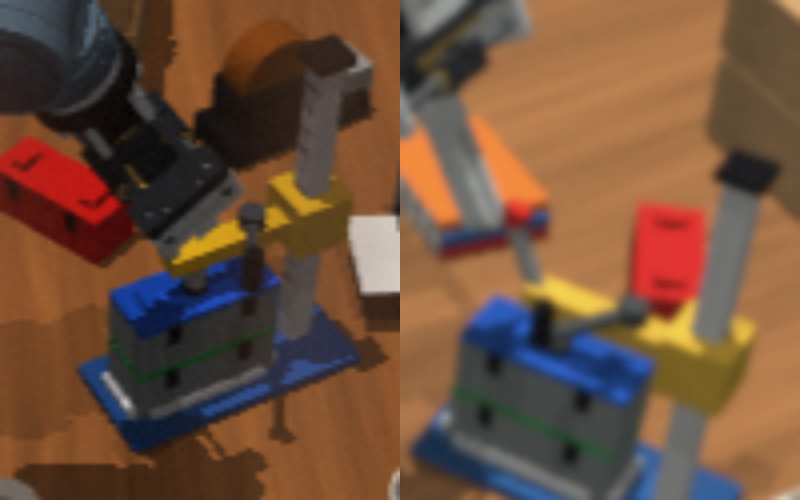

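The crops show the stack seated with the foot on the lid, and the loose black knob at (250,215) left and (545,320) right. In gauge coordinates that is (12,-65) mm. The gripper hovers beside it, on the robot's side.

Emit:
{"method": "jog_arm", "body": {
  "deltas": [
    [[-0.006,-0.001,0.012],0],
    [[-0.013,-0.002,0.026],0],
    [[-0.02,-0.003,0.04],0],
    [[-0.0288,-0.003,0.0573],0],
    [[-0.0288,-0.003,0.0573],0]
  ]
}}

```text
time: 38.65
ee_pos: [0.5743, 0.1267, 0.1762]
eef_rot: [-0.046, 0.942, 0.207, 0.259]
force: [-0.2, -0.1, 0.4]
opening: 0.0002
gripper_force: 0.0
```

Emit:
{"method": "jog_arm", "body": {
  "deltas": [
    [[0.0103,0.001,0.0061],0],
    [[0.0206,0.003,0.0123],0],
    [[0.0309,0.005,0.0184],0],
    [[0.0412,0.006,0.0246],0],
    [[0.0515,0.007,0.0307],0]
  ]
}}

```text
time: 39.28
ee_pos: [0.6342, 0.145, 0.1795]
eef_rot: [-0.045, 0.942, 0.207, 0.262]
force: [-1.3, -1.9, -0.9]
opening: 0.0007
gripper_force: 1.1
```

```bash
python3 s.py
```

```text
39.275 [0.6342 0.145  0.1795] [-0.043 -0.015  1.967  0.33   0.72   0.898]
[[ 0.777  0.413  0.474]
 [ 0.366 -0.911  0.193]
 [ 0.512  0.024 -0.859]]
tilt 30.809008396018765 head 22.128744347046887 ydir -65.61185697313181
gauge frame [ 0.0307 -0.0732  0.1795]
```

Emit:
{"method": "jog_arm", "body": {
  "deltas": [
    [[0.0086,-0.001,0.0051],0],
    [[0.0172,-0.003,0.0102],0],
    [[0.0258,-0.006,0.0154],0],
    [[0.0344,-0.009,0.0205],0],
    [[0.04,-0.011,0.024],0]
  ]
}}

```text
time: 39.9
ee_pos: [0.6712, 0.1752, 0.1789]
eef_rot: [-0.046, 0.942, 0.207, 0.261]
force: [-3.5, 0.0, -0.0]
opening: 0.0005
gripper_force: 1.6
```

Emit:
{"method": "jog_arm", "body": {
  "deltas": [
    [[0.0017,0,0.001],0],
    [[0.0034,0,0.002],0],
    [[0.0051,0,0.0031],0],
    [[0.006,0,0.0036],0],
    [[0.006,0,0.0036],0]
  ]
}}

```text
time: 40.52
ee_pos: [0.6764, 0.1776, 0.1781]
eef_rot: [-0.046, 0.942, 0.207, 0.26]
force: [-6.7, 1.8, 0.5]
opening: 0.0003
gripper_force: 2.4
```

```bash
python3 s.py
python3 - <<'E'
from h import *
s=bot.sense();print(s["force"])
R=Ro.from_euler("z",24.4,degrees=True).as_matrix()
for c in("scene","side"):
  im=eyes.get_image(c); 
  for q in("clamp_knob","stop_foot"):
    for l in spotter.landmark_of(c,q)[:2]:
        X=w(c,l["xyz"]); g=R.T@(X-[.576,.199,0]); print(c,q,round(l["p"],2),g.round(4),"theta",np.arctan2(g[1],g[0]-.05)+np.radians(130))
E
```

```text
40.525 [0.6764 0.1776 0.1781] [0.019 0.102 1.848 0.288 0.707 0.984]
[[ 0.779  0.414  0.472]
 [ 0.366 -0.91   0.194]
 [ 0.51   0.022 -0.86 ]]
tilt 30.665353687048064 head 22.359540106119514 ydir -65.55114228135207
gauge frame [ 0.0826 -0.061   0.1781]
[-6.67046987  1.78720669  0.53734799]
scene stop_foot 0.61 [-0.0018 -0.0034  0.1084] theta -0.8074892966310392
scene stop_foot 0.21 [-0.2137  0.2623 -0.0055] theta 4.627915418646936
side stop_foot 0.73 [ 0.0009 -0.0032  0.1145] theta -0.806980666844574
side stop_foot 0.53 [0.0032 0.0005 0.0639] theta 5.399149445024008
```

Emit:
{"method": "jog_arm", "body": {
  "deltas": [
    [[0.0009,0,0.0005],0],
    [[0.0017,0,0.001],0],
    [[0.0026,0,0.0015],0],
    [[0.0034,0,0.002],0],
    [[0.0034,0,0.002],0]
  ]
}}

```text
time: 41.45
ee_pos: [0.6782, 0.1787, 0.1774]
eef_rot: [-0.046, 0.942, 0.208, 0.258]
force: [-18.0, -3.1, 6.3]
opening: 0.0005
gripper_force: 8.9
```

Emit:
{"method": "jog_arm", "body": {
  "deltas": [
    [[-0.01,0.001,-0.007],0],
    [[-0.022,0.003,-0.015],0],
    [[-0.034,0.01,-0.024],0],
    [[-0.02,0.02,-0.06],0],
    [[-0.01,0.03,-0.11],0]
  ]
}}

```text
time: 42.08
ee_pos: [0.6326, 0.1254, 0.269]
eef_rot: [-0.045, 0.942, 0.206, 0.261]
force: [1.0, -0.1, 0.9]
opening: 0.0004
gripper_force: 0.0
```

Emit:
{"method": "jog_arm", "body": {
  "deltas": [
    [[0,0.02,-0.04],0],
    [[0,0.04,-0.09],0],
    [[0,0.06,-0.13],0],
    [[0,0.06,-0.13],0],
    [[0,0.06,-0.13],0]
  ]
}}

```text
time: 42.7
ee_pos: [0.5962, 0.0467, 0.3807]
eef_rot: [-0.045, 0.942, 0.206, 0.261]
force: [1.1, -0.1, -0.8]
opening: 0.0007
gripper_force: 0.0
```

```bash
python3 s.py
python3 - <<'E'
from h import *
R=Ro.from_euler("z",24.4,degrees=True).as_matrix()
ims=[]
for c,(x0,y0) in(("scene",(350,120)),("side",(290,90))):
  im=eyes.get_image(c); ims.append(cv2.resize(im[y0:y0+125,x0:x0+100],None,fx=4,fy=4))
  for q in("clamp_knob","push_pad"):
    for l in spotter.landmark_of(c,q)[:2]:
        X=w(c,l["xyz"]); g=R.T@(X-[.576,.199,0]); print(c,q,round(l["p"],2),g.round(4),"theta",np.arctan2(g[1],g[0]-.05)+np.radians(130))
  b=pickmask(c,"blue_box",[.576,.199,.09]); print(fit([(eyes.camera_params(c),b[1])],[.576,.199,.426],.062))
cv2.imwrite("pics/c6.png",np.hstack(ims))
E
```

```text
42.7 [0.5962 0.0467 0.3807] [-0.261 -0.29   1.84   0.342  1.171  0.811]
[[ 0.778  0.413  0.473]
 [ 0.365 -0.911  0.193]
 [ 0.511  0.022 -0.859]]
tilt 30.745340114762236 head 22.217237485153156 ydir -65.62535335675896
gauge frame [-0.0445 -0.147   0.3807]
scene clamp_knob 0.63 [ 0.0987 -0.0583  0.1761] theta 1.3939056497803288
scene clamp_knob 0.52 [ 0.0604 -0.2606 -0.0014] theta 0.7381792138105743
scene push_pad 0.95 [-0.047  -0.0014  0.2129] theta -0.8580521601732003
scene push_pad 0.63 [-3.499e-01 -2.691e-01 -2.000e-04] theta -0.280387558756793
(array([0.57583652, 0.19683094, 0.42712416]), np.float64(0.07361061857236939))
side push_pad 0.71 [-0.0446  0.0012  0.2123] theta 5.397384307341488
side push_pad 0.6 [ 0.0026 -0.0039  0.1148] theta -0.7909594825248272
(array([0.5760019 , 0.19924842, 0.45004236]), np.float64(0.1431342385124741))
```

View pics/c6.png

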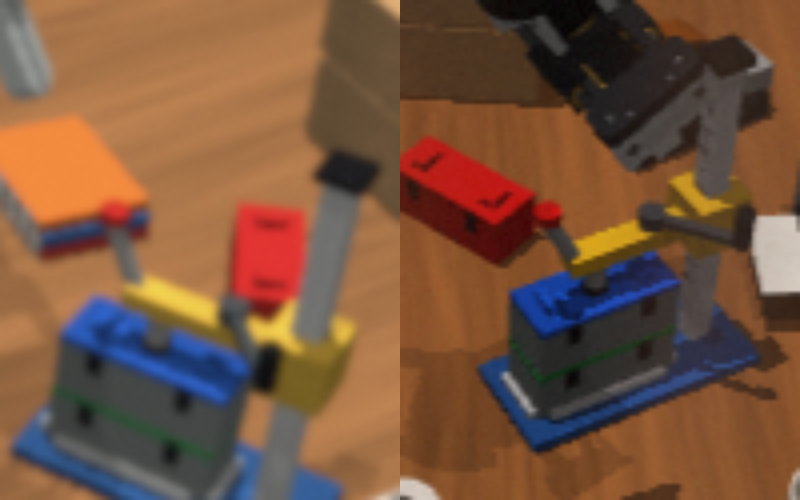

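The crops show the stack seated and square, and the foot on the blue lid at (155,335) left and (597,280) right. The knob has swung round past the carriage to θ ≈ 1.39, its end stop, and the robot is clear of everything. I'm handing the job in.

```bash
python3 -c "
from cell import bot
print(bot.sign_off())"
```

```text
the job is handed in; nothing more can be done
None
```

The job is handed in: the blue box sits seated on the green one and is released, the foot touches its lid, and the clamp is locked at about 1.39 rad, finished at about 43 s; while leaning the gripper, joint 6 read −2.741 against its −2.74 limit for a moment.

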